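# Align the quarter-turn fastener and hold the cover panel on the lamp power unit

## Task

Turn the winged quarter-turn fastener in the opening of the grey lamp power unit until its wing lies in line with the two black index marks on the rim, along the opening's length. Then take the loose cover panel by its bridge handle, lower it level into the frame so that the wing passes through the panel's slot, and press it firmly down until the rubber gasket under it gives no further. Finish while still holding the panel pressed down like that, without letting go, and leave the bottle, the slide box and the carton where they stand.

Things in the scene. Friction and masses are not known exactly. Their poses are not given: they have to be found in the camera images.
- unit: Grey lamp power unit, a low metal housing 150 x 180 mm (x, y), fixed; origin at the centre of its underside, z up, y along its longer side. In its top a centred opening 108 mm (x) by 138 mm (y); the flat rim is 66 mm above the desk, with a black index mark at the middle of each short side of the opening. The opening's floor is 35 mm above the desk.
- frame_mid (a point): Centre of the frame opening, on the fastener's axis, at the height of the uncompressed gasket's top (60 mm above the desk); axes as the unit's. The panel rests here with its underside at this height, and 5 mm lower when pressed home.
- gasket (a joint): Black rubber gasket, a ring 12 mm wide round the inside of the opening (inside it is free over 82 x 112 mm), carried on springs: compression in m, 0 free, 0.005 fully squeezed (stop). It takes 4 N to begin, 10 N to squeeze fully; it springs back up when let go and the panel's own weight (about 2 N) does not move it.
- fastener (a joint): Angle of the fastener's wing, rad: 0 = along the unit's y axis (in line with the index marks and, once the panel is laid in, its slot), positive = counterclockwise seen from above; starts at 1.1 to 1.5. Stops at -0.5 and 1.6, none at 0. Friction (0.06 N m) keeps it where it is left.
- wing_mid (a point): Centre of the exposed steel wing, an upright blade 30 mm long, 8 mm thick and 26 mm high, standing on the axis in the middle of the opening; the point is 67 mm above the desk, 11 mm under the wing's top (78 mm above the desk) and 15 mm above its foot. Its y axis runs along the wing, x across its thickness, z up; it turns with the wing.
- panel_grip (a point): Middle of the black bridge handle's bar on the loose cover panel, 44 mm above the panel's underside. Axes: y along the bar and the panel's longer side, z up. The bar is 16 mm wide, 14 mm high and 94 mm long, on two legs at y = -41 and +41 mm; its underside is 32 mm above the panel's upper face, so the wing fits below it.
- panel_slot (a point): Centre of the through slot, 14 mm (x) by 38 mm (y), in the middle of the loose grey metal panel, at its underside; axes as panel_grip. The panel is 100 mm (x) by 130 mm (y), 5 mm thick, about 0.18 kg, and lies flat on the desk, handle up. It fits the opening either way round, with about 4 mm play on each side.
- amber_bottle: Amber bottle 41 mm across, 82 mm tall, bystander; origin at the centre of its underside.
- slide_mailer: Blue plastic slide box 31 x 83 x 22 mm, bystander; origin at the centre of its underside.
- carton: Carton 63 x 106 x 68 mm, bystander; origin at the centre of its underside.
Things that resemble listed ones, but are neither listed nor needed, are in the scene too. Leave any blue look-alike of the part that bears panel_grip alone.

How it is judged:
By the outcome, as a careful person would: the job done as asked, in the order asked, and still so for the second after the job is handed in, while the arm keeps its last pose, push and grip.
It also fails if it takes over 46 s, if anything falls off the work surface, if the arm or the gripper's body presses on something with over 40 N, if the wrist force passes 120 N, or if a joint passes its speed limit or range.

## Robot

A 7-joint arm with a two-finger parallel gripper is mounted at the origin on a cart in front of the work surface, level with it; the furniture and walls round the work are solid. World frame = base frame: x ahead of the robot, y to its left, z up, the work surface at z = 0. Lengths are in mm, angles in rad, forces in N, time in s.
With the tool pointing down it reaches from about 400 to 850 mm from the base axis. Payload 4.5 kg.
Tool frame: the origin (TCP) lies on the centre line of the jaws, within the pads' length; the fingertips stand bot.tip_reach ahead of it and the grasp point (between the pads) is the TCP (bot.tip_reach is the distance from the TCP to the fingertips, in mm); z points along the fingers, y is the line along which they close (so a half turn about z gives the same grasp; the last joint's range is limited). The gripper opens to 85 mm and grips with 20 to 120 N. Pads are 22 mm wide; open, the fingers measure 114 mm over their backs; the gripper's body (76 mm by 85 mm) begins 54 mm behind the grasp point. The pads swing forward as they close: fully open they stand 13 mm farther back than shut.
Start: joints at [1.298, 0.689, -0.195, 1.565, 0.157, 0.902, -0.215], TCP at [188.786, -595.832, 214.617] pointing down, gripper open.
Joint ranges: [-3.01, 3.01], [-0.46, 2.08], [-1.47, 1.51], [0.13, 2.56], [-1, 4.14], [0.04, 2.09], [-2.66, 2.66]. Speed limits (rad/s): [2.57, 2.57, 3.14, 3.14, 3.14, 3.14, 3.14].

## Interface

Orientations are given as a rotation vector (axis times angle).
In Python, from rig import bot, read_state, viewer, job, spotter gives the robot as it stands. The module is installed in compiled form; this text tells all that it offers. Calls block until the motion is done:
- bot.move_ptp(position, orientation): joint-space move of the TCP to a pose.
- bot.move_l(position, ori=None, rate=150, threshold=None): straight line of the TCP; ori=None keeps the orientation; rate is the mean speed in mm/s. With threshold (N) it stops when the force on the tool has changed by that much, and returns True; else False.
- bot.set_joints(angles): joint-space move.
- bot.let_go() and bot.grab(): open the fingers fully, or close them until they stop; the grip force is fixed at half the most.
- bot.dwell(seconds).
- bot.inverse_kinematics(position, orientation): joint angles nearest the present ones, or None.
- read_state(): the state.
- viewer.camera(name): name is "scene" or "side" or "wrist"; returns the picture (420x560x3 uint8, red, green, blue); there is no depth.
- viewer.get_calibration(name): a dict with "fovy" (degrees; the focal length in pixels is half the picture's height over the tangent of half this angle, whatever the lens; pixels are square), "cx", "cy" (the principal point, pixels), "R" (3x3) and "t" (3): a world point X has camera coordinates R X + t; the wrist camera has in their place "mount" (4x4, takes a point from camera to tool coordinates, whose origin is the TCP and whose axes are the flange's). Camera axes: x right, y down, z forward; pixel columns grow to the right and rows downward; lengths in mm; the calibration is good to about 2 mm. The wrist camera is an equidistant fisheye: a pixel r from the principal point sees the ray r / f radians off the axis. A picture is of the moment at which its call begins: read the wrist's pose just before it. get_calibration takes no time and is no camera call.
A pose or a line that the arm cannot do raises bot.IKError and nothing moves.
- job.hand_in(): hands the job in; it is judged then, once.
Trained networks look in the newest picture that a camera, given by its name, has taken for a name from the list of things; names that differ only in an ending like _2 or _b are one class to them, and where a whole thing is asked for, a point or a joint stands for the part that bears it (a point fixed in the world has none). Each returns a list of dicts, best first, with "confidence" (0 to 1); they miss things now and then, are a little off and sometimes report something else, mostly with a low value. They report only what shows in the picture. A call takes as long as a camera call. They do not tell look-alikes from the thing itself.
- spotter.recognise(camera, name): "xyz" ([x, y, z] in mm, in world coordinates, good to about 4 mm: the middle of the surface that is visible of it).
- spotter.tip_of(camera, name): "xyz" ([x, y, z] in mm, in world coordinates, good to about 4 mm: a listed point, or the origin of a listed thing).
The state is a dict: "t": time; "qpos": joint angles; "joint_velocities": joint speeds; "joint_efforts": joint torques, N m; "position": TCP position; "tcp_rot": TCP orientation; "contact_force": force on the tool from outside, world axes, zero at the start; "wrist_torque": the same for the moment, N m; "finger_gap": finger opening in mm; "gripper_force": force on a finger pad.
Only numpy, scipy, OpenCV 4.12 (cv2) and the standard library are available. Lean on these libraries where they do the work, as an engineer would, in place of code of your own. Each camera call takes 0.05 s, during which the arm holds its last target. There are 200 camera calls.

## Working session

There is one attempt and no reset: what is moved stays moved. The work goes in short steps, each a Python script; the robot and the scene stay as the last script left them, time stands still between calls to the robot, and variables do not carry over. Pictures are saved under pics/ and viewed, at most 10 in all, crops included, and the job is handed in when it is done.

```bash
mkdir -p pics; cat > h.py <<'E'
from rig import bot, read_state, viewer, job, spotter
import numpy as np, cv2
from scipy.spatial.transform import Rotation as R
np.set_printoptions(precision=1,suppress=True)
def save(n,im): cv2.imwrite('pics/'+n+'.png',cv2.cvtColor(im,cv2.COLOR_RGB2BGR))
def down(yaw): # tool z down; tool y (closing line) at angle yaw from world x
    y=np.array([np.cos(yaw),np.sin(yaw),0]); z=np.array([0,0,-1.]); x=np.cross(y,z)
    return R.from_matrix(np.c_[x,y,z]).as_rotvec()
E
python3 - <<'E'
from h import *
s=read_state(); print(s['t'],s['position'],s['tcp_rot'],s['finger_gap'],bot.tip_reach,s['contact_force'])
a=viewer.camera('scene');b=viewer.camera('side')
save('scene0',a);save('side0',b)
for c in('scene','side'):
  for n in('unit','frame_mid','wing_mid','panel_grip','panel_slot','amber_bottle','slide_mailer','carton'):
    for d in spotter.tip_of(c,n)[:4]: print(c,n,np.array(d['xyz']),round(d['confidence'],2))
E
```

```text
0.0 [ 188.5 -595.2  213.8] [-3.1 -0.5  0. ] 85.4054784736055 19.0 [-0.8 -0.2 -0.3]
scene unit [468.8 122.3   2.6] 0.88
scene frame_mid [468.5 120.8  62.5] 0.62
scene wing_mid [467.8 124.   70.2] 0.44
scene panel_grip [467.8 343.2  41.1] 0.84
scene panel_grip [ 484.6 -185.2   47.2] 0.69
scene panel_grip [ 380.  -442.2   42.9] 0.64
scene panel_slot [ 384.  -443.1   -0.2] 0.95
scene panel_slot [466.7 346.7  -1.9] 0.75
scene panel_slot [ 482.5 -187.1    1.2] 0.74
scene amber_bottle [ 534.  -466.4    0.7] 0.83
scene slide_mailer [ 705.  -142.6    0.2] 0.81
scene carton [ 692.6 -337.1   -0.3] 0.74
side unit [466.7 116.7  -3.5] 0.87
side frame_mid [471.6 121.6  61.3] 0.62
side wing_mid [466.5 118.7  70.4] 0.5
side panel_grip [469.4 338.8  46.7] 0.95
side panel_grip [ 483.4 -185.7   47.5] 0.87
side panel_grip [ 380.  -447.5   43.4] 0.8
side panel_slot [475.1 344.3  -1.9] 0.9
side panel_slot [ 479.3 -189.4   -0.2] 0.66
side panel_slot [ 377.6 -443.5   -5.6] 0.63
side amber_bottle [ 532.8 -461.6   -0.6] 0.71
side slide_mailer [ 709.5 -146.3   -2. ] 0.68
side carton [ 692.6 -334.7   -2.3] 0.91
```

View pics/scene0.png

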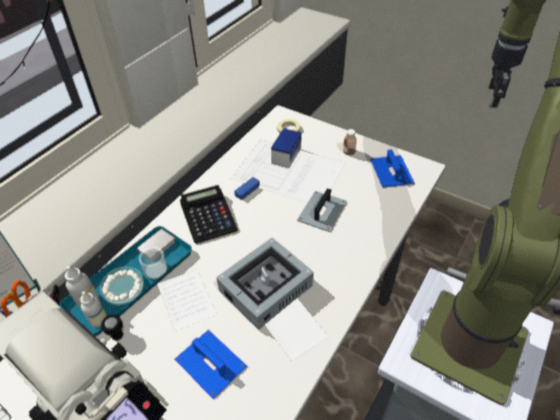

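View pics/side0.png

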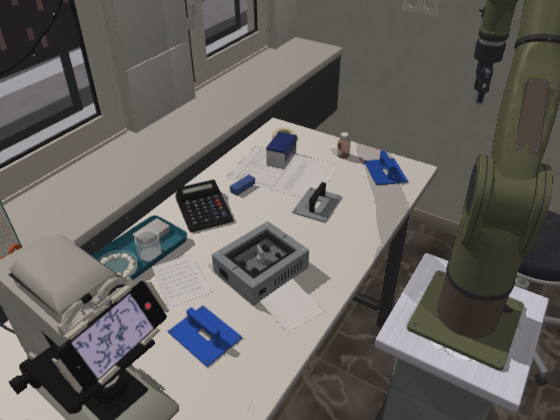

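The grey panel is at about (483,-187) (scene pixel 322,210), and the blue look-alikes are at scene pixels (212,362) and (392,168). The unit is at (266,280) with its wing across the opening. Next I'll take a close look above each with the wrist camera.

```bash
cat >> h.py <<'E'
def rect(im,pos,rot,c,z,half=110,s=2):
    """orthographic top view of plane z around c: +x up, +y left, s px/mm"""
    k=viewer.get_calibration('wrist'); f=210/np.tan(np.radians(k['fovy'])/2)
    M=np.array(k['mount']); n=int(2*half*s)
    v,u=np.mgrid[:n,:n]; X=c[0]+half-v/s; Y=c[1]+half-u/s
    P=np.stack([X,Y,0*X+z],-1)-pos
    P=P@R.from_rotvec(rot).as_matrix()          # world->tool
    P=(P-M[:3,3])@M[:3,:3]                      # tool->cam
    r=np.hypot(P[...,0],P[...,1]); th=np.arctan2(r,P[...,2]); q=f*th/np.maximum(r,1e-9)
    return cv2.remap(im,(k['cx']+q*P[...,0]).astype(np.float32),(k['cy']+q*P[...,1]).astype(np.float32),cv2.INTER_LINEAR)
def look(n,names):
    s=read_state(); im=viewer.camera('wrist'); save(n,im)
    np.savez('pics/'+n+'.npz',im=im,pos=s['position'],rot=s['tcp_rot'])
    for m in names:
        for d in spotter.tip_of('wrist',m)[:3]: print(n,m,np.array(d['xyz']),round(d['confidence'],2))
    return im,np.array(s['position']),np.array(s['tcp_rot'])
E
python3 - <<'E'
from h import *
k=viewer.get_calibration('wrist'); print(k)
bot.move_ptp([470,-187,250],down(0.0)); print(read_state()['t'],read_state()['qpos'])
A=look('wp',['panel_grip','panel_slot'])
bot.move_ptp([455,121,250],down(0.0)); print(read_state()['t'],read_state()['qpos'])
B=look('wu',['unit','wing_mid','frame_mid'])
p=rect(*A,(483,-187),44,70); u=rect(*B,(468,121),66)
u2=rect(*B,(468,121),78,35,4)
cv=np.zeros((440,800,3),np.uint8); cv[:280,:280]=p; cv[:440,290:730]=u; save('rect',cv)
E
```

```text
{'fovy': 65.70646984690485, 'cx': 282.5683032835806, 'cy': 209.0619237464782, 'mount': array([[  -0. ,   -0.9,   -0.3,   83.2],
       [   1. ,   -0. ,   -0. ,    0.5],
       [   0. ,   -0.3,    0.9, -159.2],
       [   0. ,    0. ,    0. ,    1. ]])}
2.7083 [ 0.6  0.5 -0.5  1.9  0.4  0.9 -0.1]
wp panel_grip [ 382.1 -445.8   47.9] 0.87
wp panel_grip [ 480.9 -185.2   43.3] 0.85
wp panel_slot [ 481.8 -188.5    1. ] 0.68
wp panel_slot [ 382.9 -442.8    0.4] 0.59
4.0333 [ 0.   0.5 -0.6  2.   0.3  0.8 -0.7]
wu unit [471.7 119.7   0.1] 0.67
wu wing_mid [471.1 122.4  65.6] 0.81
wu frame_mid [469.7 117.3  61.9] 0.89
```

View pics/rect.png

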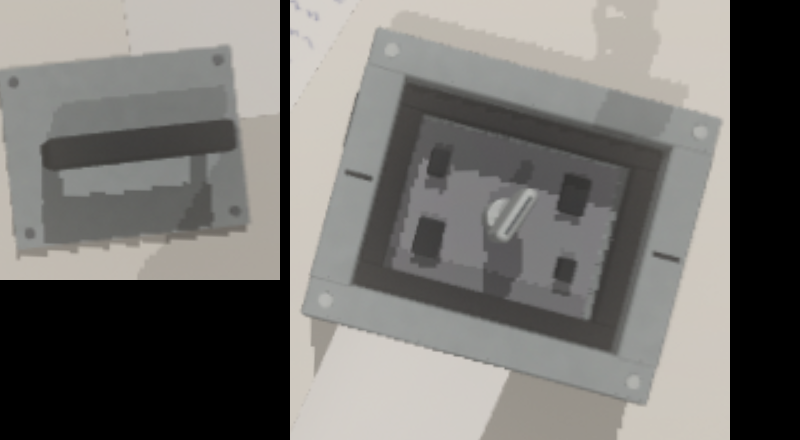

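Read in the rectified view, the unit's marks are at (359,175) and (667,257). That puts the centre at (469.8,120) with yaw about -0.258. The wing's ends at (503,238) and (533,193) give a wing angle of about 1.24 rad. The panel bar runs (43,154)–(237,135), so its centre is (480.5,-185) and its yaw about 0.108.

```bash
python3 - <<'E'
from h import *
c=[469.8,120]
for y in (0.98,0.98-np.pi):
  for d in(0,-1.238):
    q=bot.inverse_kinematics([*c,79],down(y+d)); print(y,d,q if q is None else np.round(q,2))
y0=0.98
bot.move_ptp([*c,130],down(y0)); bot.move_l([*c,79],rate=60,threshold=8)
s=read_state(); print(s['t'],s['position'],s['contact_force'])
bot.grab(); s=read_state(); print(s['t'],s['position'],s['finger_gap'],s['contact_force'],s['wrist_torque'])
E
```

```text
0.98 0 [-0.   0.8 -0.5  2.1  0.8  0.5 -0.2]
0.98 -1.238 [-0.2  0.8 -0.3  2.1  0.6  0.4 -1.2]
-2.161592653589793 0 [-0.4  0.8  0.   2.1 -0.1  0.3 -2.4]
-2.161592653589793 -1.238 [ 0.2  1.  -1.1  2.1  1.2  0.9  1.4]
5.8667 [470.  120.2  79.2] [ 0.  -0.3  0.4]
6.6333 [469.8 120.   79. ] -0.032080728155002375 [ 0.3  0.5 -0.8] [-0.  0.  0.]
```

```bash
python3 - <<'E'
from h import *
im,p,r=look('g1',[]); a=viewer.camera('side'); save('s1',a)
cv=np.zeros((420,800,3),np.uint8); cv[:,:560]=im; cv[:240,560:]=cv2.resize(a[200:320,200:320],(240,240)); save('g1v',cv)
E
```

```text
(no output)
```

View pics/g1v.png

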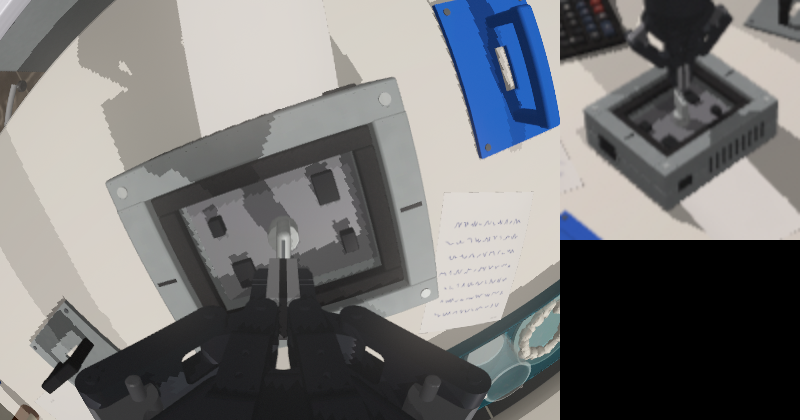

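The wing (pixel 283,240) runs up between two pads that stand visibly apart, which disagrees with the 0 mm gap reading. I'll check the pad force and try a small turn.

```bash
python3 - <<'E'
from h import *
c=[469.8,120]
s=read_state(); print(s['t'],s['finger_gap'],s['gripper_force'])
bot.move_l([*c,79],ori=down(0.73),rate=60)
s=read_state(); print(s['t'],s['position'],s['finger_gap'],s['gripper_force'],s['contact_force'],np.round(s['wrist_torque'],3))
im,p,r=look('g2',['wing_mid'])
cv=np.zeros((420,800,3),np.uint8); cv[:,:400]=cv2.resize(im[160:370,180:380],(400,420)); z=np.load('pics/g1.npz')['im']; cv[:,400:]=cv2.resize(z[160:370,180:380],(400,420));save('g2v',cv)
E
```

```text
6.7333 0.11768892222865704 0.0
7.1333 [469.8 120.   79. ] -0.18575736672102502 0.0 [ 0.8 -0.7 -0.1] [-0.  0.  0.]
g2 wing_mid [473.2 123.9  66.1] 0.58
```

View pics/g2v.png

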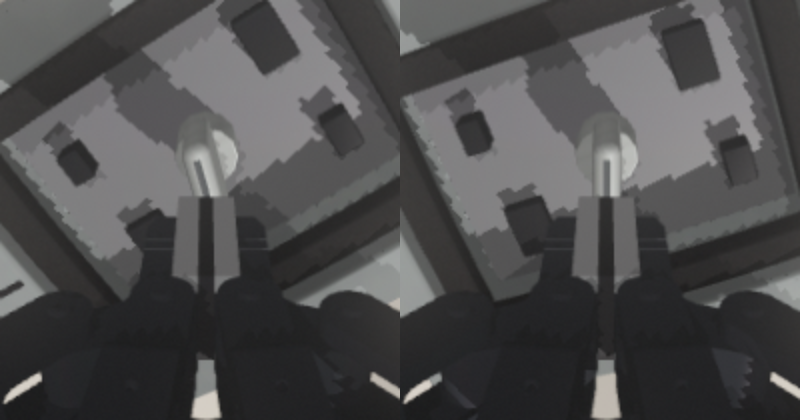

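```bash
python3 - <<'E'
from h import *
k=viewer.get_calibration('wrist'); f=210/np.tan(np.radians(k['fovy'])/2); M=np.array(k['mount'])
def proj(P): 
    P=(np.array(P,float)-M[:3,3])@M[:3,:3]; r=np.hypot(P[0],P[1]); t=np.arctan2(r,P[2]); return k['cx']+f*t*P[0]/r,k['cy']+f*t*P[1]/r
np.set_printoptions(precision=3); print(M)
for x in(0,11):
  for z in(-10,0,10,19,30): print(x,z,np.array(proj([x,0,z])))
d=np.load('pics/g1.npz'); Rt=R.from_rotvec(d['rot']).as_matrix()
for z in(78,52): print('wing',z,[np.array(proj(Rt.T@(np.array([469.8-e*np.sin(.98),120+e*np.cos(.98),z])-d['pos']))) for e in(-15,0,15)])
K=viewer.get_calibration('side'); ff=210/np.tan(np.radians(K['fovy'])/2)
for z in(60,79,78,52):
  p=np.array(K['R'])@[469.8,120,z]+K['t']; print('side',z,K['cx']+ff*p[0]/p[2],K['cy']+ff*p[1]/p[2])
a=cv2.imread('pics/s1.png'); b=cv2.imread('pics/side0.png'); cv2.imwrite('pics/sc.png',np.hstack([cv2.resize(i[215:295,220:300],(400,400),interpolation=cv2.INTER_CUBIC) for i in(a,b)]))
E
```

```text
[[  -0.      -0.947   -0.321   82.273]
 [   1.      -0.      -0.       0.079]
 [   0.      -0.321    0.947 -159.248]
 [   0.       0.       0.       1.   ]]
0 -10 [282.492 266.632]
0 0 [282.496 257.873]
0 10 [282.501 249.94 ]
0 19 [282.504 243.422]
0 30 [282.508 236.157]
11 -10 [282.481 247.681]
11 0 [282.486 239.648]
11 10 [282.491 232.413]
11 19 [282.495 226.496]
11 30 [282.5   219.928]
wing 78 [array([282.482, 280.21 ]), array([282.469, 257.044]), array([282.455, 232.053])]
wing 52 [array([282.492, 259.317]), array([282.481, 238.068]), array([282.469, 215.519])]
side 60 260.1306176977928 253.45155492772156
side 79 259.91974146454476 247.58328363538047
side 78 259.930938937418 247.89488730733848
side 52 260.21823803387963 255.8898567456367
```

View pics/sc.png

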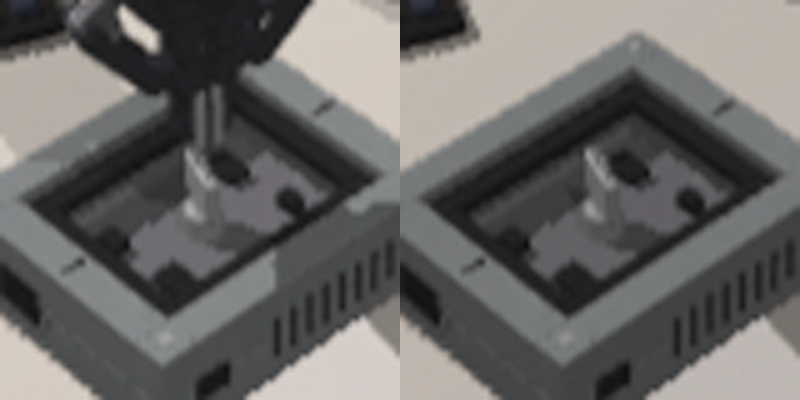

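```bash
python3 - <<'E'
from h import *
for n in('side','scene'):
  K=viewer.get_calibration(n); ff=210/np.tan(np.radians(K['fovy'])/2)
  def pr(X):
    p=np.array(K['R'])@X+K['t']; return np.array([K['cx']+ff*p[0]/p[2],K['cy']+ff*p[1]/p[2]])
  print(n,'A',pr([487.2,108.3,60]),'B',pr([469.8,120,101]),'cam',-np.array(K['R']).T@K['t'])
d=np.load('pics/g1.npz');print(d['pos'],R.from_rotvec(d['rot']).as_matrix())
E
```

```text
side A [256.8 248. ] B [259.7 240.6] cam [-52.3 867.5 918.7]
scene A [261.1 268.4] B [263.8 264.5] cam [  64.5  670.6 1012. ]
[469.8 120.   79. ] [[-0.8  0.6  0. ]
 [ 0.6  0.8  0. ]
 [-0.   0.  -1. ]]
```

Both views put the real fingertips near z≈100, about 40 mm short of where the stated TCP implies, so the jaws closed above the wing. I'll measure this by touching the wing top gently with the closed tips.

```bash
python3 - <<'E'
from h import *
c=[469.8,120]
h=bot.move_l([*c,50],rate=40,threshold=4)
s=read_state(); print(h,s['t'],s['position'],s['contact_force'],s['finger_gap'])
im,p,r=look('g3',[]); a=viewer.camera('side'); b=cv2.imread('pics/side0.png')[...,::-1]
save('g3v',np.hstack([cv2.resize(i[215:295,220:300],(400,400),interpolation=cv2.INTER_CUBIC) for i in(a,im[180:340,200:360])]))
bot.move_l([*c,p[2]+12],rate=80)
E
```

```text
True 7.7417 [469.9 120.   61.3] [-0.6 -0.3 10. ] 0.09497771963907384Traceback (most recent call last):
  File "<stdin>", line 6, in <module>
cv2.error: OpenCV(4.12.0) /io/opencv/modules/imgproc/src/resize.cpp:4208: error: (-215:Assertion failed) !ssize.empty() in function 'resize'
```

Contact came at TCP z=61.3, so the tips are about 17 mm behind the TCP instead of 19 mm ahead. The jaws are 36 mm short of nominal, and I'll command 36 mm lower.

```bash
python3 - <<'E'
from h import *
c=[469.8,120]
bot.move_l([*c,75],rate=100); bot.let_go()
bot.move_l([*c,75],ori=down(0.98),rate=100)
h=bot.move_l([*c,43],rate=60,threshold=8)
s=read_state(); print(h,s['t'],s['position'],s['contact_force'])
bot.grab(); s=read_state(); print(s['t'],s['position'],s['finger_gap'],s['gripper_force'],s['contact_force'])
if 4<s['finger_gap']<14:
  for y in np.linspace(.98,-.258,5)[1:]:
    bot.move_l([*c,43],ori=down(y),rate=60); s=read_state(); print(s['t'],s['position'],s['finger_gap'],s['contact_force'],np.round(s['wrist_torque'],3))
  bot.let_go(); print(read_state()['finger_gap'])
  bot.move_l([*c,110],rate=150)
  bot.move_ptp([455,121,250],down(0.)); print(read_state()['t'])
  B=look('wu2',['wing_mid']); u=rect(*B,(469.8,120),66); t=rect(*B,(469.8,120),78,35,4)
  cv=np.zeros((440,800,3),np.uint8); cv[:,:440]=u; cv[:280,450:730]=t; save('rect2',cv)
E
```

```text
False 10.0 [469.7 120.1  42.9] [-0.4 -0.7 -0.3]
10.6917 [470.  120.2  43.2] 6.333015238922323 60.06190538406372 [-0.3 -0.4  4.3]
11.15 [470.  120.2  43.3] 6.692073249048233 [-0.6  0.2  5. ] [-0.   0.1 -0.1]
11.6083 [470.  120.2  43.2] 6.367768522363437 [-0.1  0.7  5.2] [ 0.   0.1 -0. ]
12.0667 [469.9 120.2  43.2] 6.411471425637442 [-1.  -0.1  6.9] [ 0.   0.1 -0. ]
12.525 [469.9 120.2  43.2] 6.3230479038971135 [0.2 0.1 6. ] [ 0.1  0.1 -0.1]
85.27883297999016
14.4833
wu2 wing_mid [468.2 121.3  67.9] 0.59
wu2 wing_mid [ 689.1 -334.4    2.5] 0.41
```

View pics/rect2.png

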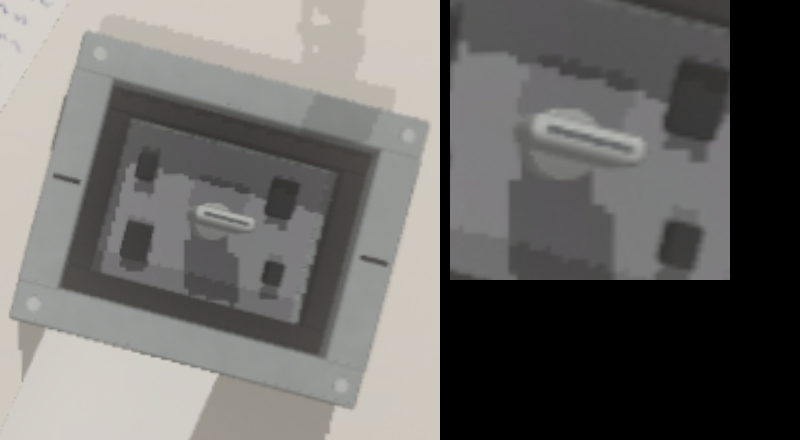

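The wing now lies on the line of the two marks (66,179)–(374,261), centred at about (470.2,120.2). Now I'll fetch the panel.

```bash
python3 - <<'E'
from h import *
c=[480.4,-185.2]; o=down(.108)
bot.move_ptp([*c,90],o)
h=bot.move_l([*c,9],rate=70,threshold=8)
s=read_state(); print(h,s['t'],s['position'],s['contact_force'],s['qpos'])
if not h:
  bot.grab(); s=read_state(); print(s['t'],s['position'],s['finger_gap'],s['gripper_force'],s['contact_force'])
  if s['finger_gap']>8:
    bot.move_l([*c,169],rate=120); s=read_state(); print(s['t'],s['position'],s['finger_gap'],s['contact_force'],np.round(s['wrist_torque'],3))
    B=look('wh',['panel_slot','panel_grip']); t=rect(*B,c,165,95,3)
    save('hand',t)
E
```

```text
False 17.2 [ 480.7 -185.3    9.4] [ 0.6 -0.3  0.1] [ 0.4  0.9 -0.3  2.   0.7  0.3 -0.3]
17.8417 [ 480.5 -185.2    9.2] 15.146736395661222 59.015448689460754 [-0.5  1.4  2.5]
19.325 [ 479.8 -185.1  168.3] 14.710094601043851 [-0.3 -0.2 -2.1] [-0.   0.1  0. ]
wh panel_grip [ 480.7 -189.6  204.6] 0.74
wh panel_grip [ 379.6 -444.1   45.9] 0.71
```

View pics/hand.png

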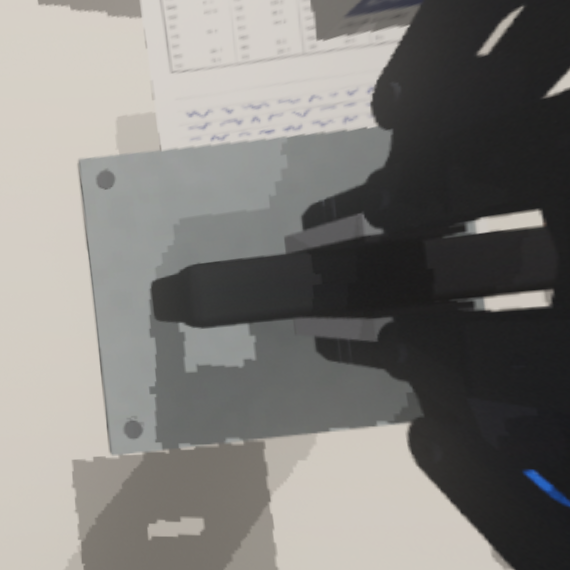

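The panel is held level. Its visible edge runs (80,160)–(111,453), so the panel centre sits about 2 mm in -y of the grip and its yaw matches the tool. Next I'll hover over the frame and compare.

```bash
python3 - <<'E'
from h import *
c=[470.5,122.1]; o=down(-.255)
bot.move_ptp([*c,150],o); bot.move_l([*c,95],rate=80)
s=read_state(); print(s['t'],s['position'],s['finger_gap'],s['contact_force'],np.round(s['wrist_torque'],3))
B=look('wv',['panel_grip','unit','frame_mid'])
z=s['position'][2]-9.2+5
cv=np.zeros((560,800,3),np.uint8)
# unit-aligned crops around the visible (+y) end
cc=(490,180)
for i,p in enumerate((z,66)):
    t=rect(*B,cc,p,65,3)   # 390 px
    cv[:390,i*400:i*400+390]=t
save('hover',cv[:390])
E
```

```text
21.4917 [470.8 122.2  95.3] 15.041804226444278 [ 0.   0.5 -1.9] [-0. -0. -0.]
wv panel_grip [470.  119.8 127.3] 0.89
```

View pics/hover.png

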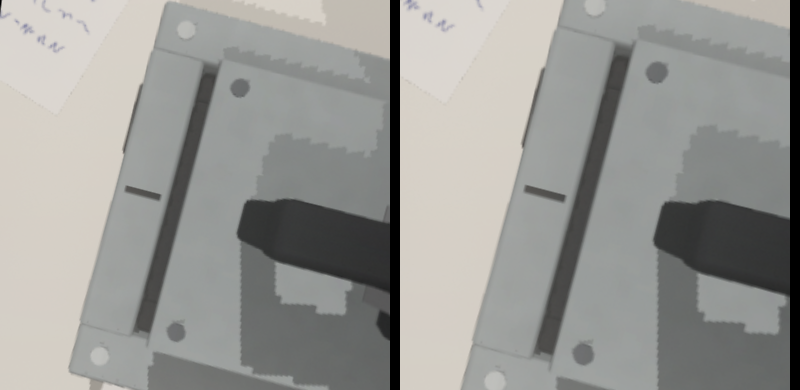

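The panel edge (223,60)–(148,345) and opening edge (613,40)–(537,355) put the panel centre at (471.0,120.0) and the unit centre at about (470.5,120), with matching yaw. The alignment is good, so I'll lower it.

```bash
python3 - <<'E'
from h import *
c=[470.3,122.1]; o=down(-.255)
h=bot.move_l([*c,60],ori=o,rate=40,threshold=4)
s=read_state(); print(h,s['t'],s['position'],s['contact_force'],np.round(s['wrist_torque'],2),s['finger_gap'])
if s['position'][2]<72.5:
  z=s['position'][2]
  for i in range(14):
    z-=1; bot.move_l([*c,z],ori=o,rate=20); s=read_state(); print(s['t'],z,s['position'],s['contact_force'],np.round(s['wrist_torque'],2))
    if s['contact_force'][2]>22: break
E
```

```text
True 22.3667 [470.1 122.1  66.6] [0.7 0.  4.7] [ 0.  -0.1  0. ] 14.93188719083556
22.6167 65.62387244003287 [470.2 122.   65.8] [-0.9 -0.5  5.6] [-0.1  0.2  0. ]
22.8667 64.62387244003287 [470.2 122.   65. ] [-0.8 -1.1  6.7] [-0.1  0.2 -0. ]
23.1167 63.62387244003287 [470.2 122.1  64.2] [-2.1 -0.5  8.5] [-0.   0.3 -0. ]
23.3667 62.62387244003287 [470.2 122.1  64.1] [-2.7 -1.9 18.2] [-0.1  0.7  0. ]
23.6167 61.62387244003287 [470.3 122.   64. ] [-4.6 -1.1 29.7] [-0.3  1.1 -0. ]
```

The stop is reached: TCP z stays at 64.0 (underside about 55) while the force climbs from 8 to 30 N. I'll check that it holds, then hand in.

```bash
python3 - <<'E'
from h import *
bot.dwell(1.0); s=read_state(); print(s['t'],s['position'],s['contact_force'],s['finger_gap'],s['gripper_force'])
a=viewer.camera('side')
for n in('amber_bottle','slide_mailer','carton','panel_grip'):
  for d in spotter.tip_of('side',n)[:3]: print(n,np.array(d['xyz']),round(d['confidence'],2))
if 15<s['contact_force'][2]<38 and abs(s['position'][2]-64)<.7: print(job.hand_in())
E
```

```text
24.6167 [470.3 122.1  64. ] [-4.9 -1.7 29.5] 14.719792803203168 62.76398777961731
amber_bottle [472.2 124.3  98.9] 0.75
amber_bottle [ 533.7 -460.9   -2. ] 0.65
slide_mailer [ 712.4 -143.2   -2.5] 0.62
carton [ 694.3 -335.6   -1.7] 0.94
carton [ 531.7 -462.2   -0.2] 0.6
carton [467.3 121.6  56. ] 0.28
panel_grip [471.2 124.   99.8] 0.86
panel_grip [ 378.5 -445.5   44. ] 0.8
panel_grip [472.8 339.2  45.7] 0.69
the job is handed in; nothing more can be done
None
```

The job is handed in at about 25 s: the wing is in line with the index marks, and the panel is over it, pressed to the gasket's stop at about 30 N and still held, with the bottle, slide box and carton undisturbed.

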